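Hang the missing frame in a bench oil filter press and close the pack

ROBOT

A 6-joint arm with a two-finger parallel gripper is mounted at the origin on a cart in front of the work surface, level with it; the furniture and walls round the work are solid. World frame = base frame: x ahead of the robot, y to its left, z up, the work surface at z = 0. Lengths are in m, angles in rad, forces in N, time in s.
With the tool pointing down it reaches from about 0.425 to 0.95 m from the base axis. Payload 3.5 kg.
Tool frame: the origin (TCP) lies between the finger pads; the fingertips stand 14 mm ahead of it and the grasp point (between the pads) lies 5 mm behind it; z points along the fingers, y is the line along which they close (so a half turn about z gives the same grasp; the last joint's range is limited). The gripper opens to 85 mm and grips with 20 to 120 N. Pads are 22 mm wide; open, the fingers measure 114 mm over their backs; the gripper's body (76 mm by 85 mm) begins 54 mm behind the grasp point. The pads swing forward as they close: fully open they stand 13 mm farther back than shut.
Start: joints at [1.05, 0.286, 1.577, -0, 1.279, -0.15], TCP at [0.245, 0.629, 0.245] pointing down, gripper open.
Joint ranges: [-2.77, 2.77], [-0.9, 2.22], [0.21, 2.48], [-1.53, 4.67], [0.24, 2.81], [-2.84, 2.84]. Speed limits (rad/s): [2.79, 2.79, 3.14, 3.14, 3.14, 3.14].

INTERFACE

Orientations are given as a unit quaternion [x, y, z, w].
In Python, from plant import * gives the robot as it stands.
- The arm moves only by the tool step_arm, never from a script. Its argument "commands" is a list of rows, each an object of numbers: "gripper": the gripper's target within -1 to 1 (shut at 1, half-way at 0, fully open at -1); "x", "y", "z": the shift along the tool's x, y, z in mm; "spin": the turn about the tool's z in degrees. A call has exactly 10 rows; each row shifts and turns the commanded pose from where the row before left it, along the tool's axes as they then stand; what a row does not reach is not made up. A row lasts 1/10 s, in which the tool goes at most 50 mm and 8.59 degrees, less where a joint would pass 70% of its speed; a pose out of reach is approached as far as the arm can. A call with a gripper value outside its range is refused whole. The fingers move at their own pace and stop on an object; "force" is the grip in N (left out, the last holds). Time passes only in rows, so rows that do not move let the fingers close, or fill a call up. It gives the time, the measured TCP pose, the force, the opening and the grip force at its end, in the units of the state.
- get_state(): the state, without advancing time (a new reading comes with each control period).
- read_camera(name): name is "side" or "top"; returns a dict with "color" (420x560x3 uint8, red, green, blue), "z_map" (420x560 float32, m along the optical axis (not along the pixel's ray), 0 where there is no reading), "fx", "fy", "cx", "cy" (pixels), "distortion" ([k1, k2, p1, p2, k3] as OpenCV has them; the pictures are not rectified), "eye" and "attitude" of the camera in the world. Camera axes: x right, y up, looking along -z (the intrinsics and any distortion apply to the point x, -y, -z); pixel columns grow to the right and rows downward; lengths in m; the calibration is good to about 2 mm. A picture is of the moment at which its call begins.
- sign_off(): hands the job in; it is judged then, once.
The state is a dict: "time": time; "qpos": joint angles; "dq": joint speeds; "joint_efforts": joint torques, N m; "eef_pos": TCP position; "tcp_rot": TCP orientation; "contact_force": force on the tool from outside, world axes, zero at the start; "wrist_torque": the same for the moment, N m; "opening": opening from 0.0 (shut) to 1.0 (fully open); "finger_force": force on a finger pad.
Only numpy, scipy, OpenCV 4.12 (cv2) and the standard library are available. Lean on these libraries where they do the work, as an engineer would, in place of code of your own. Each camera call takes 0.05 s, during which the arm holds its last target. There are 200 camera calls.

TASK

In the green filter press, grey plates and cream frames must alternate, but at one place two grey plates stand face to face: slide those two apart along the bars and hang the spare cream frame between them, both lugs down on the bars. Then press the follower against the pack with a steady 20 to 28 N for a second, so that the whole pack is closed against the head, and let go. The parts are brittle: never let them press on one another or on the press with more than 40 N, set the frame down without a bang, do not lift the hung ones off the bars, and leave the other things on the bench alone.

Things in the scene. Friction and masses are not known exactly. Their poses are not given: they have to be found in the camera images.
- press: Fixed bench filter press, 170 x 365 x 175 mm. Origin on the bench; y runs along the row from the green head (inner face y = -95, top z = 134 mm) to the follower and a screw on a tail stand (leave it). Two bars along y at x = +-64, 12 wide, tops z = 100 mm. Hung parts: origin x = 0 (+-3 mm play), z = 32 mm; five packed tight lie at y = -77, -41, -5, 31, 67 mm. Yaw within 0.2 rad of the world's.
- follower (a joint): Green block on the bars, 112 x 30 mm, closing the row facing the head; slides with about 3 N friction, stays where left. Value (m) grows away from the head: 0 = four parts packed tight, 0.036 = five; 0.038 = hard stop on the screw tip, so five parts have only 2 mm to spare. Its inner face is at press y = 0.049 + value.
- follower_grip (a point): Centre of the follower's red top grip, 40 (press x) x 26 (y) x 48 mm high, foot at press z = 127, top at 175 mm; it lies 15 mm behind the follower's inner face. Pinch it from above, fingers closing along x. Axes as the press.
- frame_new: Spare cream frame with an open window, standing on the bench, 0.16 to 0.26 kg: body 110 (x) x 36 (y, thickness) x 95 mm high, lower edges chamfered 5 mm a side. Lugs out to x = +-77, undersides z = 68 mm, rest on the bars. On top a grip 40 (x) x 26 (y) mm, z = 95 to 143: pinch it from above, fingers closing along x. Origin: centre of underside, z up. Yaw within 0.35 rad; either way round fits.
- frame_fitted: Cream frame already in the row, same shape, size and origin as frame_new. It hangs second or third from the head: if second, the spare belongs between plate_middle and plate_last; if third, between plate_first and plate_middle.
- plate_first: Dark grey ribbed filter plate, outer shape, size, axes and origin as frame_new, 0.16 to 0.26 kg. Always next to the head. Parts slide on the bars with friction of 0.5 to 0.7 times their weight; pushing one along pushes those behind it and the follower.
- plate_middle: Dark grey ribbed filter plate, outer shape, size, axes and origin as frame_new, 0.16 to 0.26 kg. Second or third from the head at the start. At the start the row has gaps of about 0.6 mm.
- plate_last: Dark grey ribbed filter plate, outer shape, size, axes and origin as frame_new, 0.16 to 0.26 kg. Always next to the follower.
- screw_jar: Bystander: clear jar with a grey lid, 71 x 71 x 110 mm, at the left rear; origin at the centre of its underside.
- ratchet: Bystander: ratchet handle with a socket, 241 x 42 x 37 mm, lying along the front edge of the bench; origin at the centre of its underside.
- tape_roll: Bystander: black tape roll, 62 x 60 x 19 mm, at the left; origin at the centre of its underside.

How it is judged:
By the outcome, as a careful person would: the job done as asked, in the order asked, and still so for the second after the job is handed in, with the robot touching nothing.
It also fails if it takes over 72 s, if anything falls off the work surface, if the arm or the gripper's body presses on something with over 40 N, if the wrist force passes 120 N, or if a joint passes its speed limit or range.

## Working session

There is one attempt and no reset: what is moved stays moved. The work goes in short steps, Python scripts to look and compute and a tool call to move; the robot and the scene stay as the last step left them, time stands still between calls to the robot, and variables do not carry over. Pictures are saved under pics/ and viewed, at most 10 in all, crops included, and the job is handed in when it is done.

Besides the shell and the picture viewer there is one more tool, called after "Emit:" as name([rows], argument=value, ...), one row to a line, values as JSON. step_arm: Moves the arm, as the interface text tells. Its arguments: {"type":"object","properties":{"commands":{"type":"array"},"force":{"type":"number"}},"required":["commands"]}

```bash
mkdir -p pics
cat > h.py <<'E'
from plant import *
import numpy as np, cv2
from scipy.spatial.transform import Rotation as R
def pts(c):
    h,w=c["z_map"].shape
    u,v=np.meshgrid(np.arange(w),np.arange(h))
    K=np.array([[c["fx"],0,c["cx"]],[0,c["fy"],c["cy"]],[0,0,1.]])
    n=cv2.undistortPoints(np.stack([u,v],-1).reshape(-1,1,2).astype(np.float64),K,np.array(c["distortion"],float)).reshape(h,w,2)
    z=c["z_map"].astype(float)
    p=np.stack([n[...,0]*z,-n[...,1]*z,-z],-1)
    a=np.array(c["attitude"],float)
    M=R.from_quat(a).as_matrix() if a.size==4 else a.reshape(3,3)
    P=p@M.T+np.array(c["eye"]); P[z==0]=np.nan
    return P
E
python3 - <<'E'
from h import *
for n in("side","top"):
    c=read_camera(n); cv2.imwrite(f"pics/{n}0.png",c["color"][...,::-1]); np.savez(f"{n}0.npz",P=pts(c),c=c["color"])
    print(n,c["eye"],c["attitude"],c["fx"],c["distortion"])
print(get_state())
E
```

```text
side [0.92942724 0.48929371 1.12199281] [0.08551606 0.24351049 0.90397695 0.34090368] 443.77208373920917 [-0.08346287  0.          0.          0.          0.        ]
top [0.17740875 0.17687529 1.2934854 ] [-0.0915537   0.13131413  0.79375208 -0.58679822] 418.7773004659235 [0.03148288 0.         0.         0.         0.        ]
{'time': 0.1, 'qpos': array([ 1.04998754e+00,  2.87118871e-01,  1.57805272e+00, -3.13368279e-05,
        1.27861744e+00, -1.50013015e-01]), 'dq': array([ 0.00055203, -0.00223227, -0.00298117, -0.00119518,  0.00064148,
        0.00073945]), 'joint_efforts': array([ 5.86669976e-04, -4.07293832e+01, -2.93701154e+01, -2.38307384e-04,
        3.41174389e-03, -1.19668559e-05]), 'eef_pos': array([0.24428757, 0.62862448, 0.24404563]), 'tcp_rot': array([ 1.84333050e-01,  9.82863226e-01, -1.04192683e-03, -3.47312246e-04]), 'contact_force': array([-0.00433797, -0.09306309, -0.97066717]), 'wrist_torque': array([-0.02595205,  0.03174633,  0.04418701]), 'finger_force': 0.0, 'opening': 0.9974262766894127}
```

View pics/side0.png

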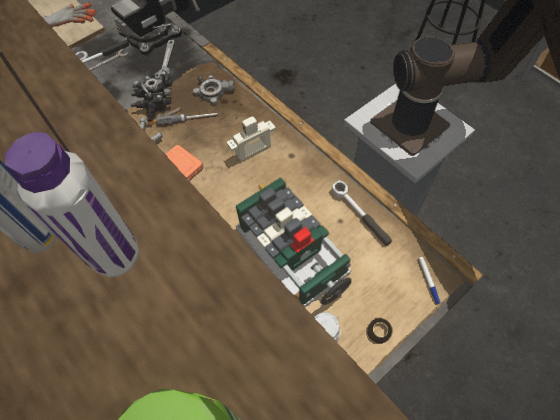

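View pics/top0.png

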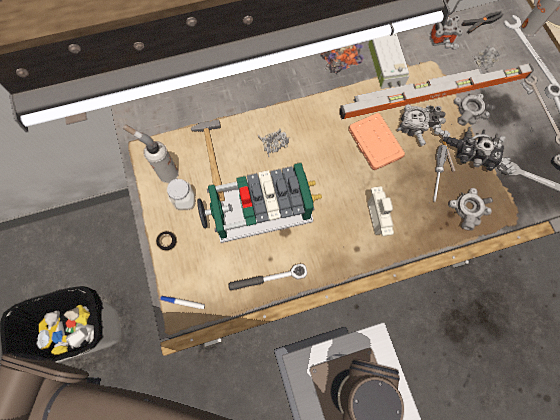

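The side view shows the press at about (290,235) and the spare at (250,140). The top view shows the press at (262,200), with the head on the right and the red grip at (245,197), and the spare at (383,210). Next I'll enlarge the row and measure it.

Run:
```python
from h import *
d=np.load("top0.npz");P,c=d["P"],d["c"]
a=cv2.resize(c[150:260,190:330],None,fx=4,fy=4,interpolation=cv2.INTER_CUBIC)
d2=np.load("side0.npz");b=cv2.resize(d2["c"][110:310,200:360],None,fx=2.2,fy=2.2,interpolation=cv2.INTER_CUBIC)
H=np.zeros((440,a.shape[1],3),np.uint8);H[:]=a[:440]
cv2.imwrite("pics/crop0.png",a[...,::-1])
hsvs={}
for n,d in(("top",d),("side",d2)):
    P,c=d["P"],d["c"];hsv=cv2.cvtColor(c,cv2.COLOR_RGB2HSV).astype(int)
    h,s,v=hsv[...,0],hsv[...,1],hsv[...,2]
    box=(P[...,0]>.4)&(P[...,0]<.95)&(np.abs(P[...,1])<.5)&(P[...,2]>.01)&(P[...,2]<.25)
    red=box&((h<6)|(h>174))&(s>180)&(P[...,2]>.12)
    green=box&(h>65)&(h<95)&(s>90)
    cream=box&(h>12)&(h<35)&(s<90)&(v>140)
    for k,m in(("red",red),("green",green&(P[...,2]>.1)),("cream",cream&(P[...,2]>.04))):
        nn,L,st,ce=cv2.connectedComponentsWithStats(m.astype(np.uint8))
        for i in range(1,nn):
            if st[i,4]<25: continue
            Q=P[L==i]; r=cv2.minAreaRect((Q[:,:2]*1000).astype(np.float32))
            print(n,k,st[i,4],ce[i].round(),"rect",np.round(r[0],1),np.round(r[1],1),round(r[2],1),"z",np.percentile(Q[:,2],[2,50,98]).round(3))
```

```text
top red 182 [245. 197.] rect [594.1 133.4] [26.2 44.1] 86.3 z [0.127 0.173 0.18 ]
top green 426 [304. 187.] rect [585.1 -45.3] [ 31.6 145.1] 86.2 z [0.107 0.134 0.14 ]
top green 87 [241. 182.] rect [655.9 129.4] [27.5 35.6] 86.6 z [0.112 0.124 0.132]
top green 367 [216. 208.] rect [603.  224.5] [ 30.7 145.6] 86.7 z [0.101 0.11  0.115]
top green 169 [249. 216.] rect [545.9 136.8] [28.3 48.5] 86.4 z [0.109 0.122 0.131]
top cream 222 [390.  73.] rect [ 922.1 -473.8] [54.9 56.6] 87.0 z [0.042 0.062 0.069]
top cream 290 [365. 103.] rect [ 839.7 -357.8] [159.3  32.6] 85.7 z [0.04  0.045 0.051]
top cream 149 [411. 118.] rect [ 743.8 -472.4] [54.5 98.3] 90.0 z [0.043 0.052 0.061]
top cream 370 [158. 160.] rect [799.1 347.2] [60.4 67. ] 19.9 z [0.049 0.169 0.184]
top cream 565 [269. 194.] rect [595.1  55.3] [ 50.4 154.1] 87.2 z [0.109 0.127 0.178]
top cream 228 [183. 199.] rect [681.7 313.1] [53.3 79.2] 24.7 z [0.042 0.08  0.103]
top cream 82 [226. 185.] rect [667.3 175.9] [63.1 13.8] 85.5 z [0.09  0.1   0.104]
top cream 498 [382. 207.] rect [ 467.  -256.2] [ 37.1 136.5] 82.0 z [0.08  0.096 0
[... 489 characters left out ...]
.111 0.115 0.119]
side green 41 [308. 283.] rect [652.  220.5] [ 7.8 54.8] 88.4 z [0.109 0.111 0.114]
side cream 89 [249. 121.] rect [ 459.3 -253. ] [26.5 37.4] 80.8 z [0.139 0.143 0.148]
side cream 236 [252. 133.] rect [ 455.4 -252.4] [ 38.4 112.9] 81.8 z [0.088 0.095 0.102]
side cream 59 [232. 144.] rect [ 523.5 -262.5] [36.  20.9] 78.3 z [0.079 0.083 0.087]
side cream 343 [294. 214.] rect [565.5  74.2] [99.3 50.3] 2.7 z [0.113 0.13  0.179]
side cream 263 [269. 235.] rect [640.3  60.3] [37.2 64.9] 82.8 z [0.11  0.124 0.132]
side cream 30 [335. 246.] rect [534.4 186.8] [62.2  4.5] 85.1 z [0.097 0.101 0.105]
side cream 378 [329. 324.] rect [683.3 323.7] [68.7 37.4] 87.6 z [0.083 0.11  0.114]
```

View pics/crop0.png

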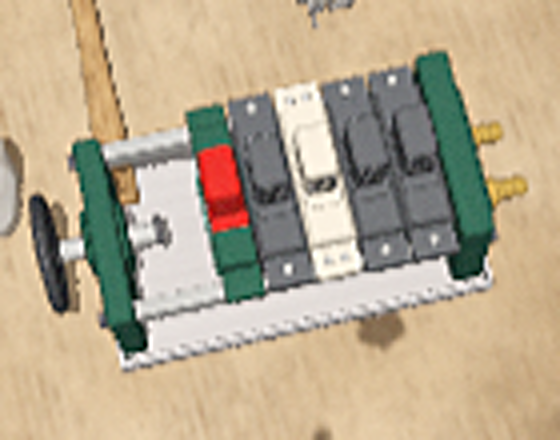

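The order from the head (right) is grey, grey, cream, grey, then the follower. The fitted frame is third, so the spare goes between plate_first and plate_middle. I'll refine using the grip tops.

Run:
```python
from h import *
for yaw in (-3.7,):
  t=np.radians(yaw);ex=np.array([np.cos(t),np.sin(t)]);ey=np.array([-ex[1],ex[0]])
  for n in("top","side"):
    d=np.load(n+"0.npz");P=d["P"]
    m=(P[...,2]>.167)&(P[...,2]<.19)&(abs(P[...,0]-.59)<.06)&(P[...,1]>-.04)&(P[...,1]<.16)
    nn,L,st,ce=cv2.connectedComponentsWithStats(m.astype(np.uint8),connectivity=4)
    Q=P[m]; q=np.c_[Q[:,:2]@ex,Q[:,:2]@ey]*1000
    hist=np.histogram(q[:,1],bins=np.arange(-70,110,4)); 
    print(n,m.sum())
    for i in range(1,nn):
        if st[i,4]<15: continue
        Q=P[L==i];q=np.c_[Q[:,:2]@ex,Q[:,:2]@ey]*1000
        lo,hi=np.percentile(q,[3,97],axis=0);r=cv2.minAreaRect(q.astype(np.float32))
        print(st[i,4],ce[i].round(),"lo",lo.round(1),"hi",hi.round(1),"mid",((lo+hi)/2).round(1),"mean",q.mean(0).round(1),"z",np.median(Q[:,2]).round(4),np.round(r[2],1))
    m=(P[...,2]>.136)&(P[...,2]<.16)&(abs(P[...,0]-.465)<.06)&(abs(P[...,1]+.255)<.06)
    Q=P[m][:,:2]*1000;t2=np.radians(-9);e=np.array([[np.cos(t2),np.sin(t2)],[-np.sin(t2),np.cos(t2)]]);q=Q@e.T
    lo,hi=np.percentile(q,[3,97],axis=0);print("spare",len(Q),hi-lo,"mid",((lo+hi)/2)@e,"mean",Q.mean(0),cv2.minAreaRect(Q.astype(np.float32)))
    # spare shoulder & body
    m=(P[...,2]>.088)&(P[...,2]<.104)&(abs(P[...,0]-.465)<.09)&(abs(P[...,1]+.255)<.07)
    Q=P[m][:,:2]*1000;print("spare top",len(Q),cv2.minAreaRect(Q.astype(np.float32)))
    c=np.cov(Q.T);w,V=np.linalg.eigh(c);print(np.degrees(np.arctan2(V[1,1],V[0,1])))
    # bars
    for s in(1,-1):
        m=(P[...,2]>.09)&(P[...,2]<.11)&(P[...,1]>.155)&(P[...,1]<.2)
        Q=P[...,:2]@np.stack([ex,ey],1)*1000
        mm=m&(abs(Q[...,0]-(585+s*64))<14)
        if mm.sum()>5: print("bar",s,mm.sum(),np.median(Q[mm],axis=0),np.percentile(Q[mm][:,0],[5,95]))
    m=(P[...,2]>.128)&(P[...,2]<.145)&(P[...,1]<-.01)&(P[...,1]>-.1)&(abs(P[...,0]-.6)<.1)
    q=P[m][:,:2]@np.stack([ex,ey],1)*1000
    if len(q)>20:
        lo,hi=np.percentile(q,[2,98],axis=0);c=np.cov(q.T);w,V=np.linalg.eigh(c);print("head",lo,hi,(lo+hi)/2,"dyaw",np.degrees(np.arctan(V[1,1]/V[0,1])))
```

```text
top 593
117 [293. 182.] lo [569.3  14.7] hi [605.7  38.8] mid [587.5  26.8] mean [587.5  27.1] z 0.1747 88.8
120 [281. 185.] lo [569.1  51.6] hi [607.4  75.5] mid [588.2  63.6] mean [587.4  63.8] z 0.1748 89.3
116 [269. 187.] lo [571.8  88.4] hi [607.7 112.1] mid [589.7 100.2] mean [589.3 100.3] z 0.1749 89.9
120 [256. 190.] lo [572.  124.8] hi [609.1 148.3] mid [590.6 136.5] mean [589.5 136.5] z 0.1747 0.4
120 [244. 193.] lo [570.1 159.4] hi [607.1 183.1] mid [588.6 171.3] mean [588.2 171.1] z 0.1745 89.9
spare 119 [37.63235836 22.76993617] mid [ 457.20483412 -253.83961187] mean [ 456.83410708 -253.20813097] ((457.48394775390625, -254.21405029296875), (26.342071533203125, 39.794063568115234), 84.16619110107422)
spare top 298 ((459.0482482910156, -254.65147399902344), (37.950260162353516, 142.9021759033203), 81.97845458984375)
173.61379725150042
bar 1 70 [652.4131848 220.2717181] [647.93360528 658.61237762]
bar -1 74 [524.71893322 212.15257742] [519.86197474 531.33499755]
head [517.45835581 -17.27268118] [659.30387128  24.0385917 ] [588.38111355   3.38295526] dyaw -1.0214074394692103
[... 400 characters left out ...]
 0.1756 89.0
173 [302. 234.] lo [571.4 161.5] hi [608.5 185.3] mid [590.  173.4] mean [590.4 174.3] z 0.1754 88.2
spare 107 [36.78743585 23.72875684] mid [ 459.70517165 -251.9784103 ] mean [ 459.97087325 -250.84863652] ((459.56182861328125, -252.6002197265625), (26.903249740600586, 38.07747268676758), 79.89556121826172)
spare top 291 ((458.3934326171875, -252.86410522460938), (39.19999694824219, 112.03671264648438), 82.62614440917969)
170.2821108268674
bar 1 97 [654.30888406 221.33379688] [647.65458998 658.83186341]
bar -1 99 [527.63300977 212.67627839] [520.30360658 531.32170883]
head [519.01778373 -15.13732908] [661.07773253  27.66083316] [590.04775813   6.26175204] dyaw 0.6852646030211981
```

Emit:
step_arm([
  {"gripper":-1,"spin":8.05},
  {"gripper":-1,"spin":8.05},
  {"gripper":-1,"spin":8.05},
  {"gripper":-1,"spin":8.05},
  {"gripper":-1,"spin":8.05},
  {"gripper":-1,"spin":8.05},
  {"gripper":-1,"spin":8.05},
  {"gripper":-1,"spin":8.05},
  {"gripper":-1,"spin":8.1},
  {"gripper":-1},
])

```text
invalid input
```

```bash
cat > go.py <<'E'
import sys
from h import *
# go.py u v z(mm) yaw(deg): press-aligned target -> tool-frame deltas
def st():
    s=get_state();M=R.from_quat(s["tcp_rot"]).as_matrix();return s,M
def report(u=None,v=None,z=None,yaw=-3.7):
    s,M=st();p=s["eef_pos"]*1000;b=np.degrees(np.arctan2(M[1,1],M[0,1]))
    t=np.radians(-3.7);ex=np.array([np.cos(t),np.sin(t)]);ey=np.array([-ex[1],ex[0]])
    print("t",round(s["time"],2),"uvz",(p[:2]@ex).round(1),(p[:2]@ey).round(1),p[2].round(1),"yaw",b.round(2),"tilt",M[:2,2].round(4),"F",s["contact_force"].round(1),"T",s["wrist_torque"].round(2),"open",round(s["opening"],3),"ff",round(float(s["finger_force"]),1))
    if u is not None:
        d=np.r_[u*ex+v*ey,z]-p;print("tool delta",(M.T@d).round(1),"spin",round(b-yaw,2))
if __name__=="__main__": report(*map(float,sys.argv[1:]))
E
python3 go.py 588.4 64.6 230
```

```text
t 0.1 uvz 203.2 643.1 244.0 yaw 68.76 tilt [-0.0011 -0.0019] F [-0.  -0.1 -1. ] T [-0.03  0.03  0.04] open 0.997 ff 0.0
tool delta [-541.7 -435.4   14.8] spin 72.46
```

Emit:
step_arm([
  {"gripper":-1,"x":0,"y":0,"z":0,"spin":8.05},
  {"gripper":-1,"x":0,"y":0,"z":0,"spin":8.05},
  {"gripper":-1,"x":0,"y":0,"z":0,"spin":8.05},
  {"gripper":-1,"x":0,"y":0,"z":0,"spin":8.05},
  {"gripper":-1,"x":0,"y":0,"z":0,"spin":8.05},
  {"gripper":-1,"x":0,"y":0,"z":0,"spin":8.05},
  {"gripper":-1,"x":0,"y":0,"z":0,"spin":8.05},
  {"gripper":-1,"x":0,"y":0,"z":0,"spin":8.05},
  {"gripper":-1,"x":0,"y":0,"z":0,"spin":8.05},
  {"gripper":-1,"x":0,"y":0,"z":0,"spin":0},
], force=40)

```text
time: 1.1
eef_pos: [0.2444, 0.6288, 0.2445]
tcp_rot: [0.729, 0.684, -0.001, 0.0]
contact_force: [0.2, 0.0, 0.9]
opening: 1.001
finger_force: 0.0
```

```bash
python3 go.py 588.4 64.6 230
```

```text
t 1.1 uvz 203.3 643.3 244.5 yaw -3.68 tilt [-0.0007 -0.0012] F [0.2 0.  0.9] T [-0.01 -0.01  0.01] open 1.001 ff 0.0
tool delta [-578.8  384.9   15. ] spin 0.02
```

Emit:
step_arm([
  {"gripper":-1,"x":-38,"y":25,"z":0,"spin":0},
  {"gripper":-1,"x":-38,"y":25,"z":0,"spin":0},
  {"gripper":-1,"x":-38,"y":25,"z":0,"spin":0},
  {"gripper":-1,"x":-38,"y":25,"z":0,"spin":0},
  {"gripper":-1,"x":-38,"y":25,"z":0,"spin":0},
  {"gripper":-1,"x":-38,"y":25,"z":0,"spin":0},
  {"gripper":-1,"x":-38,"y":25,"z":0,"spin":0},
  {"gripper":-1,"x":-38,"y":25,"z":0,"spin":0},
  {"gripper":-1,"x":-38,"y":25,"z":0,"spin":0},
  {"gripper":-1,"x":-38,"y":25,"z":0,"spin":0},
])

```text
time: 2.1
eef_pos: [0.47, 0.2321, 0.2453]
tcp_rot: [0.728, 0.685, 0.0, 0.0]
contact_force: [1.0, 0.2, 0.7]
opening: 1.001
finger_force: 0.0
```

Emit:
step_arm([
  {"gripper":-1,"x":-38,"y":25,"z":0,"spin":0},
  {"gripper":-1,"x":-38,"y":25,"z":0,"spin":0},
  {"gripper":-1,"x":-38,"y":25,"z":0,"spin":0},
  {"gripper":-1,"x":-38,"y":25,"z":0,"spin":0},
  {"gripper":-1,"x":-30,"y":20,"z":0,"spin":0},
  {"gripper":-1,"x":-10,"y":13,"z":5,"spin":0},
  {"gripper":-1,"x":0,"y":0,"z":10,"spin":0},
  {"gripper":-1,"x":0,"y":0,"z":0,"spin":0},
  {"gripper":-1,"x":0,"y":0,"z":0,"spin":0},
  {"gripper":-1,"x":0,"y":0,"z":0,"spin":0},
])

```text
time: 3.1
eef_pos: [0.5893, 0.0351, 0.2304]
tcp_rot: [0.729, 0.685, -0.0, -0.0]
contact_force: [-0.2, 0.7, 0.2]
opening: 1.0
finger_force: 0.0
```

```bash
python3 go.py 588.4 64.6 150
```

```text
t 3.1 uvz 585.8 73.0 230.4 yaw -3.56 tilt [-0.0002  0.0002] F [-0.2  0.7  0.2] T [ 0.01 -0.05 -0.  ] open 1.0 ff 0.0
tool delta [-8.5  2.6 80.4] spin 0.14
```

Emit:
step_arm([
  {"gripper":-1,"x":-8.5,"y":2.5,"z":0,"spin":0.1},
  {"gripper":-1,"x":0,"y":0,"z":16,"spin":0},
  {"gripper":-1,"x":0,"y":0,"z":25,"spin":0},
  {"gripper":-1,"x":0,"y":0,"z":25,"spin":0},
  {"gripper":-0.3,"x":0,"y":0,"z":14,"spin":0},
  {"gripper":-0.1,"x":0,"y":0,"z":0,"spin":0},
  {"gripper":0,"x":0,"y":0,"z":0,"spin":0},
  {"gripper":0,"x":0,"y":0,"z":0,"spin":0},
  {"gripper":0,"x":0,"y":0,"z":0,"spin":0},
  {"gripper":0,"x":0,"y":0,"z":0,"spin":0},
], force=25)

```text
time: 4.1
eef_pos: [0.5925, 0.0249, 0.1515]
tcp_rot: [0.73, 0.683, 0.001, 0.001]
contact_force: [0.6, 0.4, 0.2]
opening: 0.499
finger_force: 0.0
```

```bash
python3 go.py 588.4 64.6 150
```

```text
t 4.1 uvz 589.6 63.1 151.5 yaw -3.79 tilt [ 0.0021 -0.0003] F [0.6 0.4 0.2] T [-0.03 -0.02 -0.02] open 0.499 ff 0.0
tool delta [ 1.5 -1.2  1.5] spin -0.09
```

Emit:
step_arm([
  {"gripper":0.05,"x":0,"y":0,"z":0,"spin":0},
  {"gripper":0.1,"x":0,"y":0,"z":0,"spin":0},
  {"gripper":0.2,"x":0,"y":0,"z":0,"spin":0},
  {"gripper":0.5,"x":0,"y":0,"z":0,"spin":0},
  {"gripper":1,"x":0,"y":0,"z":0,"spin":0},
  {"gripper":1,"x":0,"y":0,"z":0,"spin":0},
  {"gripper":1,"x":0,"y":0,"z":0,"spin":0},
  {"gripper":1,"x":2,"y":0,"z":0,"spin":0},
  {"gripper":1,"x":2,"y":0,"z":0,"spin":0},
  {"gripper":1,"x":2,"y":0,"z":0,"spin":0},
], force=35)

```text
time: 5.1
eef_pos: [0.5928, 0.0284, 0.1512]
tcp_rot: [0.73, 0.684, -0.002, 0.003]
contact_force: [-2.0, -10.1, 3.5]
opening: 0.466
finger_force: 36.6
```

```bash
python3 go.py
```

```text
t 5.1 uvz 589.7 66.6 151.2 yaw -3.71 tilt [ 0.0009 -0.0063] F [ -2.  -10.1   3.5] T [-1.72  0.58  0.04] open 0.466 ff 36.6
```

Emit:
step_arm([
  {"gripper":1,"x":4,"y":0,"z":0,"spin":0},
  {"gripper":1,"x":4,"y":0,"z":0,"spin":0},
  {"gripper":1,"x":4,"y":0,"z":0,"spin":0},
  {"gripper":1,"x":4,"y":0,"z":0,"spin":0},
  {"gripper":1,"x":4,"y":0,"z":0,"spin":0},
  {"gripper":1,"x":4,"y":0,"z":0,"spin":0},
  {"gripper":1,"x":4,"y":0,"z":0,"spin":0},
  {"gripper":1,"x":1,"y":0,"z":0,"spin":0},
  {"gripper":1,"x":0.5,"y":0,"z":0,"spin":0},
  {"gripper":1,"x":0,"y":0,"z":0,"spin":0},
])

```text
time: 6.1
eef_pos: [0.5946, 0.0567, 0.1512]
tcp_rot: [0.73, 0.684, -0.003, 0.003]
contact_force: [-2.2, -10.6, 6.2]
opening: 0.462
finger_force: 36.9
```

```bash
python3 go.py
```

```text
t 6.1 uvz 589.7 94.9 151.2 yaw -3.71 tilt [ 0.0004 -0.0084] F [ -2.2 -10.6   6.2] T [-1.84  0.38 -0.08] open 0.462 ff 36.9
```

Emit:
step_arm([
  {"gripper":1,"x":0.5,"y":0,"z":0,"spin":0},
  {"gripper":1,"x":0.5,"y":0,"z":0,"spin":0},
  {"gripper":1,"x":0.5,"y":0,"z":0,"spin":0},
  {"gripper":1,"x":0.5,"y":0,"z":0,"spin":0},
  {"gripper":1,"x":0.5,"y":0,"z":0,"spin":0},
  {"gripper":1,"x":0.5,"y":0,"z":0,"spin":0},
  {"gripper":1,"x":0,"y":0,"z":0,"spin":0},
  {"gripper":1,"x":0,"y":0,"z":0,"spin":0},
  {"gripper":1,"x":0,"y":0,"z":0,"spin":0},
  {"gripper":1,"x":0,"y":0,"z":0,"spin":0},
])

```text
time: 7.1
eef_pos: [0.5948, 0.0595, 0.1512]
tcp_rot: [0.73, 0.684, -0.003, 0.003]
contact_force: [-2.4, -10.9, 6.4]
opening: 0.462
finger_force: 36.9
```

```bash
python3 go.py; python3 go.py
```

```text
t 7.1 uvz 589.7 97.8 151.2 yaw -3.72 tilt [ 0.0003 -0.0086] F [ -2.4 -10.9   6.4] T [-1.91  0.4  -0.04] open 0.462 ff 36.9
t 7.1 uvz 589.7 97.8 151.2 yaw -3.72 tilt [ 0.0003 -0.0086] F [ -2.4 -10.9   6.4] T [-1.91  0.4  -0.04] open 0.462 ff 36.9
```

Not at the stop yet. I'll go a little further.

Emit:
step_arm([
  {"gripper":1,"x":0.5,"y":0,"z":0,"spin":0},
  {"gripper":1,"x":0.5,"y":0,"z":0,"spin":0},
  {"gripper":1,"x":0.5,"y":0,"z":0,"spin":0},
  {"gripper":1,"x":0.5,"y":0,"z":0,"spin":0},
  {"gripper":1,"x":0,"y":0,"z":0,"spin":0},
  {"gripper":1,"x":0,"y":0,"z":0,"spin":0},
  {"gripper":1,"x":0,"y":0,"z":0,"spin":0},
  {"gripper":1,"x":0,"y":0,"z":0,"spin":0},
  {"gripper":1,"x":0,"y":0,"z":0,"spin":0},
  {"gripper":1,"x":0,"y":0,"z":0,"spin":0},
])

```text
time: 8.1
eef_pos: [0.5949, 0.0615, 0.1512]
tcp_rot: [0.73, 0.684, -0.003, 0.003]
contact_force: [-2.5, -10.9, 5.3]
opening: 0.465
finger_force: 36.9
```

```bash
python3 go.py
```

```text
t 8.1 uvz 589.7 99.8 151.2 yaw -3.72 tilt [ 0.0003 -0.0086] F [ -2.5 -10.9   5.3] T [-1.9   0.33 -0.03] open 0.465 ff 36.9
```

Emit:
step_arm([
  {"gripper":1,"x":0.5,"y":0,"z":0,"spin":0},
  {"gripper":1,"x":0.5,"y":0,"z":0,"spin":0},
  {"gripper":1,"x":0.5,"y":0,"z":0,"spin":0},
  {"gripper":1,"x":0,"y":0,"z":0,"spin":0},
  {"gripper":1,"x":0,"y":0,"z":0,"spin":0},
  {"gripper":1,"x":0,"y":0,"z":0,"spin":0},
  {"gripper":1,"x":0,"y":0,"z":0,"spin":0},
  {"gripper":1,"x":0,"y":0,"z":0,"spin":0},
  {"gripper":1,"x":0,"y":0,"z":0,"spin":0},
  {"gripper":1,"x":0,"y":0,"z":0,"spin":0},
])

```text
time: 9.1
eef_pos: [0.595, 0.0623, 0.1513]
tcp_rot: [0.73, 0.684, -0.003, 0.004]
contact_force: [-2.7, -12.6, 6.3]
opening: 0.464
finger_force: 36.9
```

```bash
python3 go.py
cat > rows.py <<'E'
from h import *
import sys
t=np.radians(-3.7);ex=np.array([np.cos(t),np.sin(t)]);ey=np.array([-ex[1],ex[0]])
def grips():
  for n in("top","side"):
    c=read_camera(n);P=pts(c);cv2.imwrite(f"pics/{n}_{sys.argv[1]}.png",c["color"][...,::-1])
    m=(P[...,2]>.169)&(P[...,2]<.181)&(abs(P[...,0]-.59)<.06)&(P[...,1]>-.04)&(P[...,1]<.2)
    nn,L,s,ce=cv2.connectedComponentsWithStats(m.astype(np.uint8),connectivity=4)
    for i in range(1,nn):
        if s[i,4]<25: continue
        Q=P[L==i];q=np.c_[Q[:,:2]@ex,Q[:,:2]@ey]*1000
        lo,hi=np.percentile(q,[3,97],axis=0)
        print(n,s[i,4],ce[i].round(),"mid",((lo+hi)/2).round(1),"size",(hi-lo).round(1),"z",np.median(Q[:,2]).round(4))
grips()
E
python3 rows.py a
```

```text
t 9.1 uvz 589.7 100.6 151.3 yaw -3.71 tilt [ 0.     -0.0101] F [ -2.7 -12.6   6.3] T [-2.22  0.44 -0.05] open 0.464 ff 36.9
top 117 [244. 192.] mid [590.4 171.8] size [36.3 23.8] z 0.1752
top 119 [233. 195.] mid [589.1 204.6] size [35.7 23.6] z 0.1755
side 73 [264. 195.] mid [597.   27.6] size [21.2 22.5] z 0.1758
side 114 [287. 214.] mid [586.8 105.3] size [42.5 18.3] z 0.176
side 159 [293. 224.] mid [590.8 138. ] size [36.5 24. ] z 0.1755
side 165 [302. 235.] mid [591.3 174.1] size [37.  23.1] z 0.1756
side 167 [311. 244.] mid [589.7 207. ] size [35.9 23.5] z 0.1755
```

Emit:
step_arm([
  {"gripper":1,"x":-1.5,"y":0,"z":0,"spin":0},
  {"gripper":1,"x":-1,"y":0,"z":0,"spin":0},
  {"gripper":0,"x":0,"y":0,"z":0,"spin":0},
  {"gripper":-1,"x":0,"y":0,"z":0,"spin":0},
  {"gripper":-1,"x":0,"y":0,"z":0,"spin":0},
  {"gripper":-1,"x":0,"y":0,"z":0,"spin":0},
  {"gripper":-1,"x":0,"y":0,"z":-10,"spin":0},
  {"gripper":-1,"x":0,"y":0,"z":-25,"spin":0},
  {"gripper":-1,"x":0,"y":0,"z":-30,"spin":0},
  {"gripper":-1,"x":0,"y":0,"z":-15,"spin":0},
])

```text
time: 10.2
eef_pos: [0.5958, 0.0645, 0.2342]
tcp_rot: [0.73, 0.683, 0.002, 0.002]
contact_force: [0.1, -0.8, 0.5]
opening: 1.003
finger_force: 0.0
```

```bash
python3 go.py $(python3 -c "
import math
t=math.radians(-3.7);x,y=458.4,-252.9;print(x*math.cos(t)+y*math.sin(t),-x*math.sin(t)+y*math.cos(t))") 200 -8
```

```text
t 10.2 uvz 590.4 102.8 234.2 yaw -3.78 tilt [ 0.0053 -0.0002] F [ 0.1 -0.8  0.5] T [-0.01 -0.01  0.02] open 1.003 ff 0.0
tool delta [-325.8 -116.3   33.5] spin 4.22
```

Emit:
step_arm([
  {"gripper":-1,"x":-30,"y":-10,"z":0,"spin":0},
  {"gripper":-1,"x":-40,"y":-15,"z":0,"spin":0},
  {"gripper":-1,"x":-45,"y":-16,"z":0,"spin":0},
  {"gripper":-1,"x":-45,"y":-16,"z":0,"spin":0},
  {"gripper":-1,"x":-45,"y":-16,"z":0,"spin":0},
  {"gripper":-1,"x":-45,"y":-16,"z":5,"spin":0},
  {"gripper":-1,"x":-40,"y":-15,"z":10,"spin":0},
  {"gripper":-1,"x":-35.5,"y":-12,"z":18,"spin":0},
  {"gripper":-1,"x":0,"y":0,"z":0,"spin":4.2},
  {"gripper":-1,"x":0,"y":0,"z":0,"spin":0},
])

```text
time: 11.2
eef_pos: [0.4564, -0.2535, 0.1968]
tcp_rot: [0.755, 0.655, -0.0, -0.001]
contact_force: [-0.3, -0.4, 0.2]
opening: 1.001
finger_force: 0.0
```

```bash
python3 go.py $(python3 -c "
import math
t=math.radians(-3.7);x,y=458.4,-252.9;print(x*math.cos(t)+y*math.sin(t),-x*math.sin(t)+y*math.cos(t))") 119 -8
```

```text
t 11.2 uvz 471.8 -223.5 196.8 yaw -8.13 tilt [-0.0009  0.001 ] F [-0.3 -0.4  0.2] T [0.01 0.02 0.02] open 1.001 ff 0.0
tool delta [ 0.8  2.  77.8] spin -0.13
```

Emit:
step_arm([
  {"gripper":-1,"x":1,"y":1.8,"z":20,"spin":0},
  {"gripper":-1,"x":0,"y":0,"z":30,"spin":0},
  {"gripper":-1,"x":0,"y":0,"z":20,"spin":0},
  {"gripper":-0.1,"x":0,"y":0,"z":7,"spin":0},
  {"gripper":0,"x":0,"y":0,"z":0,"spin":0},
  {"gripper":0,"x":0,"y":0,"z":0,"spin":0},
  {"gripper":0.1,"x":0,"y":0,"z":0,"spin":0},
  {"gripper":0.2,"x":0,"y":0,"z":0,"spin":0},
  {"gripper":1,"x":0,"y":0,"z":0,"spin":0},
  {"gripper":1,"x":0,"y":0,"z":0,"spin":0},
], force=40)

```text
time: 12.2
eef_pos: [0.4599, -0.2525, 0.1218]
tcp_rot: [0.755, 0.656, 0.0, 0.001]
contact_force: [-1.2, 0.6, 5.7]
opening: 0.461
finger_force: 41.9
```

Emit:
step_arm([
  {"gripper":1,"x":0,"y":0,"z":0,"spin":0},
  {"gripper":1,"x":0,"y":0,"z":0,"spin":0},
  {"gripper":1,"x":0,"y":0,"z":-3,"spin":0},
  {"gripper":1,"x":0,"y":0,"z":-15,"spin":0},
  {"gripper":1,"x":0,"y":0,"z":-30,"spin":0},
  {"gripper":1,"x":0,"y":0,"z":-40,"spin":0},
  {"gripper":1,"x":0,"y":0,"z":-45,"spin":0},
  {"gripper":1,"x":0,"y":0,"z":-45,"spin":0},
  {"gripper":1,"x":0,"y":0,"z":-30,"spin":0},
  {"gripper":1,"x":0,"y":0,"z":0,"spin":-4.3},
], force=60)

```text
time: 13.2
eef_pos: [0.4606, -0.2532, 0.3357]
tcp_rot: [0.729, 0.685, 0.001, 0.006]
contact_force: [0.5, 0.3, -3.0]
opening: 0.462
finger_force: 61.2
```

```bash
python3 go.py 589.7 63.6 330 -3.7
```

```text
t 13.2 uvz 475.9 -223.0 335.7 yaw -3.59 tilt [ 0.0088 -0.0077] F [ 0.5  0.3 -3. ] T [-0.06 -0.06  0.05] open 0.462 ff 61.2
tool delta [286.4 114.3   4.7] spin 0.11
```

Emit:
step_arm([
  {"gripper":1,"x":20,"y":8,"z":0,"spin":0.1},
  {"gripper":1,"x":35,"y":14,"z":0,"spin":0},
  {"gripper":1,"x":45,"y":18,"z":0,"spin":0},
  {"gripper":1,"x":45,"y":18,"z":0,"spin":0},
  {"gripper":1,"x":45,"y":18,"z":0,"spin":0},
  {"gripper":1,"x":45,"y":18,"z":0,"spin":0},
  {"gripper":1,"x":35,"y":14,"z":0,"spin":0},
  {"gripper":1,"x":16,"y":6,"z":0,"spin":0},
  {"gripper":1,"x":0,"y":0,"z":0,"spin":0},
  {"gripper":1,"x":0,"y":0,"z":0,"spin":0},
])

```text
time: 14.2
eef_pos: [0.5913, 0.0253, 0.3281]
tcp_rot: [0.73, 0.683, -0.001, -0.0]
contact_force: [0.1, -0.5, -2.5]
opening: 0.458
finger_force: 61.0
```

```bash
python3 go.py 589.7 63.6 330 -3.7
python3 - <<'E'
from h import *
t=np.radians(-3.7);ex=np.array([np.cos(t),np.sin(t)]);ey=np.array([-ex[1],ex[0]])
for n in("top","side"):
    c=read_camera(n);P=pts(c);cv2.imwrite(f"pics/{n}_b.png",c["color"][...,::-1])
    hsv=cv2.cvtColor(c["color"],cv2.COLOR_RGB2HSV).astype(int)
    q=np.stack([P[...,:2]@ex*1000,P[...,:2]@ey*1000,P[...,2]*1000],-1)
    m=(q[...,2]>195)&(q[...,2]<320)&(abs(q[...,0]-590)<90)&(abs(q[...,1]-64)<40)&(hsv[...,1]<100)&(hsv[...,2]>110)
    for lo,hi in((205,230),(230,255),(255,290),(290,303),(303,320)):
        k=m&(q[...,2]>lo)&(q[...,2]<hi)
        if k.sum()>15: print(n,lo,k.sum(),"u",np.percentile(q[k][:,0],[2,50,98]).round(1),"v",np.percentile(q[k][:,1],[2,50,98]).round(1),"z",np.median(q[k][:,2]).round(1))
E
python3 rows.py c
```

```text
t 14.2 uvz 588.4 63.4 328.1 yaw -3.79 tilt [-0.0012 -0.001 ] F [ 0.1 -0.5 -2.5] T [-0.02 -0.04 -0.04] open 0.458 ff 61.0
tool delta [ 0.2  1.3 -1.9] spin -0.09
side 205 409 u [536.5 582.3 639.5] v [46.1 67.8 78.9] z 225.6
side 230 111 u [530.9 624.2 641.2] v [52.9 77.  79.8] z 242.4
side 255 379 u [513.6 627.1 664.3] v [46.3 76.2 80.4] z 286.2
side 290 445 u [514.  603.4 651.6] v [47.3 72.8 80.3] z 299.4
side 303 140 u [537.3 591.6 633.3] v [49.8 72.9 76.4] z 305.8
top 116 [269. 187.] mid [588.5  99.7] size [35.8 24.1] z 0.1752
top 119 [256. 190.] mid [589.8 136.1] size [35.7 24.2] z 0.1744
top 114 [244. 192.] mid [590.3 171.8] size [36.  23.5] z 0.1746
top 115 [233. 195.] mid [589.5 204.7] size [35.7 23.3] z 0.1747
side 155 [284. 214.] mid [589.3 102. ] size [37.  23.2] z 0.1755
side 163 [293. 224.] mid [591.1 137.8] size [37.3 24. ] z 0.1757
side 163 [302. 235.] mid [591.  174.1] size [36.5 23.5] z 0.1755
side 169 [311. 244.] mid [590.1 206.8] size [35.7 24. ] z 0.1757
```

View pics/side_b.png

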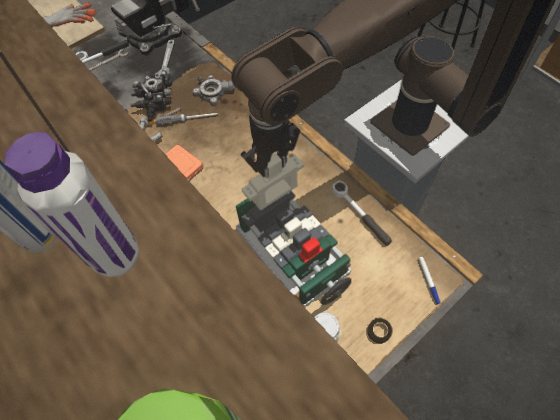

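Emit:
step_arm([
  {"gripper":1,"x":1,"y":1.3,"z":0,"spin":-0.1},
  {"gripper":1,"x":0,"y":0,"z":10,"spin":0},
  {"gripper":1,"x":0,"y":0,"z":20,"spin":0},
  {"gripper":1,"x":0,"y":0,"z":20,"spin":0},
  {"gripper":1,"x":0,"y":0,"z":15,"spin":0},
  {"gripper":1,"x":0,"y":0,"z":5,"spin":0},
  {"gripper":1,"x":0,"y":0,"z":2,"spin":0},
  {"gripper":1,"x":0,"y":0,"z":0,"spin":0},
  {"gripper":1,"x":0,"y":0,"z":0,"spin":0},
  {"gripper":1,"x":0,"y":0,"z":0,"spin":0},
])

```text
time: 15.4
eef_pos: [0.5936, 0.0267, 0.2575]
tcp_rot: [0.73, 0.684, 0.001, 0.001]
contact_force: [0.3, -0.8, -1.7]
opening: 0.458
finger_force: 61.0
```

```bash
python3 go.py 589.7 64.6 250 -3.7
python3 - <<'E'
from h import *
t=np.radians(-3.7);ex=np.array([np.cos(t),np.sin(t)]);ey=np.array([-ex[1],ex[0]])
ims=[]
for n in("top","side"):
    c=read_camera(n)["color"]
    r=c[150:260,200:330] if n=="top" else c[150:280,215:345]
    ims.append(cv2.resize(r,(390,390*r.shape[0]//r.shape[1]),interpolation=cv2.INTER_CUBIC))
h=max(i.shape[0] for i in ims);ims=[cv2.copyMakeBorder(i,0,h-i.shape[0],0,0,cv2.BORDER_CONSTANT) for i in ims]
cv2.imwrite("pics/d.png",np.hstack(ims)[...,::-1])
E
```

```text
t 15.4 uvz 590.7 65.0 257.5 yaw -3.69 tilt [ 0.002  -0.0003] F [ 0.3 -0.8 -1.7] T [-0.02  0.    0.03] open 0.458 ff 61.0
tool delta [-0.4 -1.   7.5] spin 0.01
```

View pics/d.png

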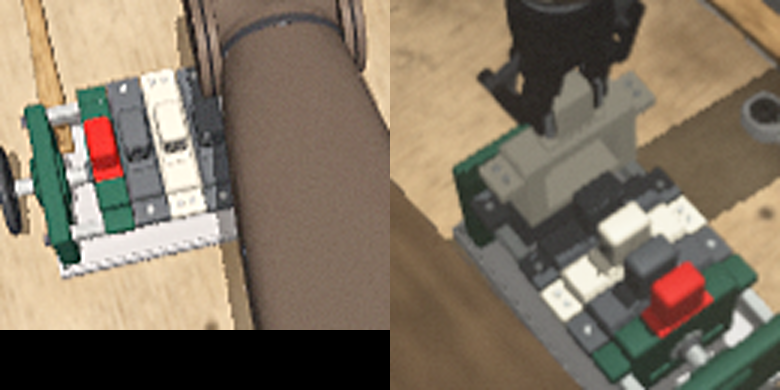

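The frame (right half, about (560,150)) hangs squarely over the gap. I'm entering slowly.

Emit:
step_arm([
  {"gripper":1,"x":0,"y":-0.5,"z":4,"spin":0},
  {"gripper":1,"x":0,"y":0,"z":3,"spin":0},
  {"gripper":1,"x":0,"y":0,"z":2,"spin":0},
  {"gripper":1,"x":0,"y":0,"z":1,"spin":0},
  {"gripper":1,"x":0,"y":0,"z":1,"spin":0},
  {"gripper":1,"x":0,"y":0,"z":1,"spin":0},
  {"gripper":1,"x":0,"y":0,"z":1,"spin":0},
  {"gripper":1,"x":0,"y":0,"z":0,"spin":0},
  {"gripper":1,"x":0,"y":0,"z":0,"spin":0},
  {"gripper":1,"x":0,"y":0,"z":0,"spin":0},
])

```text
time: 16.5
eef_pos: [0.5927, 0.0268, 0.2435]
tcp_rot: [0.73, 0.684, 0.0, 0.0]
contact_force: [-0.2, 0.3, -1.9]
opening: 0.46
finger_force: 61.0
```

```bash
python3 go.py 589.7 64.6 250 -3.7
```

```text
t 16.5 uvz 589.7 65.0 243.5 yaw -3.69 tilt [ 0.0002 -0.    ] F [-0.2  0.3 -1.9] T [ 0.04 -0.    0.  ] open 0.46 ff 61.0
tool delta [-0.4  0.  -6.5] spin 0.01
```

Emit:
step_arm([
  {"gripper":1,"x":0,"y":0,"z":1,"spin":0},
  {"gripper":1,"x":0,"y":0,"z":1,"spin":0},
  {"gripper":1,"x":0,"y":0,"z":1,"spin":0},
  {"gripper":1,"x":0,"y":0,"z":1,"spin":0},
  {"gripper":1,"x":0,"y":0,"z":1,"spin":0},
  {"gripper":1,"x":0,"y":0,"z":1,"spin":0},
  {"gripper":1,"x":0,"y":0,"z":1,"spin":0},
  {"gripper":1,"x":0,"y":0,"z":1,"spin":0},
  {"gripper":1,"x":0,"y":0,"z":0,"spin":0},
  {"gripper":1,"x":0,"y":0,"z":0,"spin":0},
])

```text
time: 17.5
eef_pos: [0.5927, 0.0271, 0.2351]
tcp_rot: [0.73, 0.684, 0.0, -0.0]
contact_force: [0.2, 2.0, -1.0]
opening: 0.458
finger_force: 61.1
```

```bash
python3 go.py 589.7 64.6 250 -3.7
```

```text
t 17.5 uvz 589.7 65.3 235.1 yaw -3.7 tilt [0.0004 0.0007] F [ 0.2  2.  -1. ] T [ 0.63 -0.25  0.  ] open 0.458 ff 61.1
tool delta [ -0.7  -0.  -14.9] spin -0.0
```

Emit:
step_arm([
  {"gripper":1,"x":0.5,"y":0,"z":1,"spin":0},
  {"gripper":1,"x":0,"y":0,"z":2,"spin":0},
  {"gripper":1,"x":0,"y":0,"z":3,"spin":0},
  {"gripper":1,"x":0,"y":0,"z":3,"spin":0},
  {"gripper":1,"x":0,"y":0,"z":3,"spin":0},
  {"gripper":1,"x":0,"y":0,"z":3,"spin":0},
  {"gripper":1,"x":0,"y":0,"z":3,"spin":0},
  {"gripper":1,"x":0,"y":0,"z":2,"spin":0},
  {"gripper":1,"x":0,"y":0,"z":0,"spin":0},
  {"gripper":1,"x":0,"y":0,"z":0,"spin":0},
])

```text
time: 18.5
eef_pos: [0.5925, 0.0273, 0.2148]
tcp_rot: [0.73, 0.684, -0.0, -0.0]
contact_force: [0.7, 1.7, -3.0]
opening: 0.461
finger_force: 61.1
```

```bash
python3 go.py 589.7 64.6 250 -3.7
```

```text
t 18.5 uvz 589.5 65.5 214.8 yaw -3.7 tilt [-0.0006  0.0001] F [ 0.7  1.7 -3. ] T [ 0.47 -0.17 -0.04] open 0.461 ff 61.1
tool delta [ -0.9   0.2 -35.2] spin -0.0
```

Emit:
step_arm([
  {"gripper":1,"x":0.3,"y":0,"z":4,"spin":0},
  {"gripper":1,"x":0,"y":0,"z":6,"spin":0},
  {"gripper":1,"x":0,"y":0,"z":6,"spin":0},
  {"gripper":1,"x":0,"y":0,"z":6,"spin":0},
  {"gripper":1,"x":0,"y":0,"z":6,"spin":0},
  {"gripper":1,"x":0,"y":0,"z":6,"spin":0},
  {"gripper":1,"x":0,"y":0,"z":6,"spin":0},
  {"gripper":1,"x":0,"y":0,"z":4,"spin":0},
  {"gripper":1,"x":0,"y":0,"z":2,"spin":0},
  {"gripper":1,"x":0,"y":0,"z":0,"spin":0},
])

```text
time: 19.5
eef_pos: [0.5924, 0.0276, 0.1687]
tcp_rot: [0.73, 0.684, -0.0, -0.0]
contact_force: [-0.7, 1.2, -3.0]
opening: 0.455
finger_force: 61.1
```

```bash
python3 go.py 589.7 64.6 250 -3.7
```

```text
t 19.5 uvz 589.4 65.8 168.7 yaw -3.69 tilt [-0.0009  0.    ] F [-0.7  1.2 -3. ] T [ 0.29 -0.02 -0.06] open 0.455 ff 61.1
tool delta [ -1.2   0.3 -81.3] spin 0.01
```

Next comes a gentle set-down: 12 mm to TCP ~156.5, then 0.5 mm per row.

Emit:
step_arm([
  {"gripper":1,"x":0,"y":0,"z":3,"spin":0},
  {"gripper":1,"x":0,"y":0,"z":3,"spin":0},
  {"gripper":1,"x":0,"y":0,"z":3,"spin":0},
  {"gripper":1,"x":0,"y":0,"z":1.5,"spin":0},
  {"gripper":1,"x":0,"y":0,"z":1,"spin":0},
  {"gripper":1,"x":0,"y":0,"z":0.7,"spin":0},
  {"gripper":1,"x":0,"y":0,"z":0.5,"spin":0},
  {"gripper":1,"x":0,"y":0,"z":0.5,"spin":0},
  {"gripper":1,"x":0,"y":0,"z":0.5,"spin":0},
  {"gripper":1,"x":0,"y":0,"z":0.5,"spin":0},
])

```text
time: 20.5
eef_pos: [0.5927, 0.0276, 0.1552]
tcp_rot: [0.73, 0.684, 0.0, 0.0]
contact_force: [-0.6, 0.8, -1.2]
opening: 0.46
finger_force: 61.1
```

```bash
python3 go.py 589.7 64.6 250 -3.7
```

```text
t 20.5 uvz 589.7 65.8 155.2 yaw -3.69 tilt [ 0.0003 -0.    ] F [-0.6  0.8 -1.2] T [ 0.31 -0.03 -0.01] open 0.46 ff 61.1
tool delta [ -1.2   0.  -94.8] spin 0.01
```

Emit:
step_arm([
  {"gripper":1,"x":0,"y":0,"z":0.4,"spin":0},
  {"gripper":1,"x":0,"y":0,"z":0.4,"spin":0},
  {"gripper":1,"x":0,"y":0,"z":0.4,"spin":0},
  {"gripper":1,"x":0,"y":0,"z":0.4,"spin":0},
  {"gripper":1,"x":0,"y":0,"z":0.4,"spin":0},
  {"gripper":1,"x":0,"y":0,"z":0.4,"spin":0},
  {"gripper":1,"x":0,"y":0,"z":0,"spin":0},
  {"gripper":1,"x":0,"y":0,"z":0,"spin":0},
  {"gripper":1,"x":0,"y":0,"z":0,"spin":0},
  {"gripper":1,"x":0,"y":0,"z":0,"spin":0},
])

```text
time: 21.5
eef_pos: [0.5927, 0.0277, 0.1542]
tcp_rot: [0.729, 0.684, -0.0, 0.0]
contact_force: [-4.9, 1.8, 6.0]
opening: 0.459
finger_force: 62.2
```

```bash
python3 go.py 589.7 64.6 250 -3.7
```

```text
t 21.5 uvz 589.7 65.9 154.2 yaw -3.68 tilt [-0.     -0.0002] F [-4.9  1.8  6. ] T [ 0.33  0.49 -0.  ] open 0.459 ff 62.2
tool delta [ -1.3   0.  -95.8] spin 0.02
```

Emit:
step_arm([
  {"gripper":1,"x":0,"y":0,"z":0,"spin":0},
  {"gripper":1,"x":0,"y":0,"z":0,"spin":0},
  {"gripper":0,"x":0,"y":0,"z":0,"spin":0},
  {"gripper":-1,"x":0,"y":0,"z":0,"spin":0},
  {"gripper":-1,"x":0,"y":0,"z":0,"spin":0},
  {"gripper":-1,"x":0,"y":0,"z":0,"spin":0},
  {"gripper":-1,"x":0,"y":0,"z":-10,"spin":0},
  {"gripper":-1,"x":0,"y":0,"z":-25,"spin":0},
  {"gripper":-1,"x":0,"y":0,"z":-30,"spin":0},
  {"gripper":-1,"x":0,"y":0,"z":-15,"spin":0},
], force=20)

```text
time: 22.5
eef_pos: [0.594, 0.0274, 0.2365]
tcp_rot: [0.73, 0.684, 0.002, 0.002]
contact_force: [0.5, -1.0, 0.3]
opening: 1.002
finger_force: 0.0
```

Emit:
step_arm([
  {"gripper":-1,"x":20,"y":0,"z":0,"spin":0},
  {"gripper":-1,"x":30,"y":0,"z":0,"spin":0},
  {"gripper":-1,"x":35,"y":0,"z":0,"spin":0},
  {"gripper":-1,"x":30,"y":0,"z":0,"spin":0},
  {"gripper":-1,"x":20,"y":0,"z":0,"spin":0},
  {"gripper":-1,"x":5,"y":0,"z":0,"spin":0},
  {"gripper":-1,"x":0,"y":0,"z":0,"spin":0},
  {"gripper":-1,"x":0,"y":0,"z":0,"spin":0},
  {"gripper":-1,"x":0,"y":0,"z":0,"spin":0},
  {"gripper":-1,"x":0,"y":0,"z":0,"spin":0},
])

```text
time: 23.5
eef_pos: [0.6018, 0.1663, 0.2327]
tcp_rot: [0.73, 0.683, -0.0, 0.0]
contact_force: [-0.2, 0.6, -0.1]
opening: 1.001
finger_force: 0.0
```

```bash
python3 go.py 589.5 205.8 150 -3.7;python3 rows.py e
```

```text
t 23.5 uvz 589.8 204.8 232.7 yaw -3.77 tilt [-0.     -0.0002] F [-0.2  0.6 -0.1] T [ 0.03 -0.02  0.05] open 1.001 ff 0.0
tool delta [ 1.  -0.3 82.7] spin -0.07
top 112 [294. 182.] mid [587.7  26.5] size [35.5 23.4] z 0.1748
top 116 [282. 185.] mid [587.5  62.3] size [35.8 23.6] z 0.1748
top 82 [270. 186.] mid [589.1  97.5] size [35.5 20.6] z 0.1749
side 143 [267. 193.] mid [588.6  28.2] size [36.1 23.1] z 0.1757
side 151 [276. 203.] mid [588.5  64.5] size [36.8 24.1] z 0.1757
side 155 [284. 214.] mid [588.9 102.2] size [36.7 23.8] z 0.1756
side 63 [305. 236.] mid [587.4 180.8] size [30.4 10.8] z 0.1747
side 166 [311. 244.] mid [589.6 206.6] size [36.  22.8] z 0.1755
```

Emit:
step_arm([
  {"gripper":-1,"x":1,"y":-0.3,"z":20,"spin":0},
  {"gripper":-1,"x":0,"y":0,"z":30,"spin":0},
  {"gripper":-1,"x":0,"y":0,"z":22,"spin":0},
  {"gripper":-0.1,"x":0,"y":0,"z":9,"spin":0},
  {"gripper":0,"x":0,"y":0,"z":0,"spin":0},
  {"gripper":0,"x":0,"y":0,"z":0,"spin":0},
  {"gripper":0.1,"x":0,"y":0,"z":0,"spin":0},
  {"gripper":0.2,"x":0,"y":0,"z":0,"spin":0},
  {"gripper":1,"x":0,"y":0,"z":0,"spin":0},
  {"gripper":1,"x":0,"y":0,"z":0,"spin":0},
], force=40)

```text
time: 24.6
eef_pos: [0.6026, 0.1683, 0.1534]
tcp_rot: [0.73, 0.684, 0.001, 0.001]
contact_force: [2.8, -0.9, 3.9]
opening: 0.467
finger_force: 43.8
```

Emit:
step_arm([
  {"gripper":1,"x":0,"y":0,"z":0,"spin":0},
  {"gripper":1,"x":0,"y":0,"z":0,"spin":0},
  {"gripper":1,"x":-0.5,"y":0,"z":0,"spin":0},
  {"gripper":1,"x":-0.5,"y":0,"z":0,"spin":0},
  {"gripper":1,"x":-0.5,"y":0,"z":0,"spin":0},
  {"gripper":1,"x":-0.5,"y":0,"z":0,"spin":0},
  {"gripper":1,"x":-0.5,"y":0,"z":0,"spin":0},
  {"gripper":1,"x":-0.5,"y":0,"z":0,"spin":0},
  {"gripper":1,"x":0,"y":0,"z":0,"spin":0},
  {"gripper":1,"x":0,"y":0,"z":0,"spin":0},
], force=90)

```text
time: 25.6
eef_pos: [0.6025, 0.1675, 0.1536]
tcp_rot: [0.73, 0.684, 0.003, 0.0]
contact_force: [3.9, 6.6, 4.7]
opening: 0.456
finger_force: 92.1
```

```bash
python3 go.py
```

```text
t 25.6 uvz 590.5 206.0 153.6 yaw -3.7 tilt [0.0044 0.0041] F [3.9 6.6 4.7] T [ 0.56  0.03 -0.05] open 0.456 ff 92.1
```

Emit:
step_arm([
  {"gripper":1,"x":-0.5,"y":0,"z":0,"spin":0},
  {"gripper":1,"x":-0.5,"y":0,"z":0,"spin":0},
  {"gripper":1,"x":-0.5,"y":0,"z":0,"spin":0},
  {"gripper":1,"x":-0.5,"y":0,"z":0,"spin":0},
  {"gripper":1,"x":-0.5,"y":0,"z":0,"spin":0},
  {"gripper":1,"x":-0.5,"y":0,"z":0,"spin":0},
  {"gripper":1,"x":0,"y":0,"z":0,"spin":0},
  {"gripper":1,"x":0,"y":0,"z":0,"spin":0},
  {"gripper":1,"x":0,"y":0,"z":0,"spin":0},
  {"gripper":1,"x":0,"y":0,"z":0,"spin":0},
])

```text
time: 26.6
eef_pos: [0.6025, 0.1663, 0.1537]
tcp_rot: [0.73, 0.684, 0.004, -0.001]
contact_force: [6.3, 11.6, 3.6]
opening: 0.453
finger_force: 92.0
```

```bash
python3 go.py
```

```text
t 26.6 uvz 590.5 204.8 153.7 yaw -3.69 tilt [0.0053 0.0073] F [ 6.3 11.6  3.6] T [ 1.12 -0.03 -0.05] open 0.453 ff 92.0
```

Emit:
step_arm([
  {"gripper":1,"x":-0.5,"y":0.4,"z":0,"spin":0},
  {"gripper":1,"x":-0.5,"y":0.4,"z":0,"spin":0},
  {"gripper":1,"x":-0.5,"y":0.4,"z":0,"spin":0},
  {"gripper":1,"x":-0.5,"y":0,"z":0,"spin":0},
  {"gripper":1,"x":0,"y":0,"z":0,"spin":0},
  {"gripper":1,"x":0,"y":0,"z":0,"spin":0},
  {"gripper":1,"x":0,"y":0,"z":0,"spin":0},
  {"gripper":1,"x":0,"y":0,"z":0,"spin":0},
  {"gripper":1,"x":0,"y":0,"z":0,"spin":0},
  {"gripper":1,"x":0,"y":0,"z":0,"spin":0},
])

```text
time: 27.6
eef_pos: [0.6025, 0.1663, 0.1536]
tcp_rot: [0.729, 0.684, 0.005, -0.003]
contact_force: [2.0, 17.9, 4.1]
opening: 0.454
finger_force: 92.2
```

```bash
python3 go.py
```

```text
t 27.6 uvz 590.5 204.8 153.6 yaw -3.68 tilt [0.0034 0.0106] F [ 2.  17.9  4.1] T [ 1.72  0.13 -0.09] open 0.454 ff 92.2
```

Emit:
step_arm([
  {"gripper":1,"x":-0.5,"y":0,"z":0,"spin":0},
  {"gripper":1,"x":-0.5,"y":0,"z":0,"spin":0},
  {"gripper":1,"x":-0.5,"y":0,"z":0,"spin":0},
  {"gripper":1,"x":-0.5,"y":0,"z":0,"spin":0},
  {"gripper":1,"x":-0.5,"y":0,"z":0,"spin":0},
  {"gripper":1,"x":0,"y":0,"z":0,"spin":0},
  {"gripper":1,"x":0,"y":0,"z":0,"spin":0},
  {"gripper":1,"x":0,"y":0,"z":0,"spin":0},
  {"gripper":1,"x":0,"y":0,"z":0,"spin":0},
  {"gripper":1,"x":0,"y":0,"z":0,"spin":0},
])

```text
time: 28.6
eef_pos: [0.6025, 0.1663, 0.1536]
tcp_rot: [0.729, 0.684, 0.007, -0.004]
contact_force: [3.8, 24.1, 4.1]
opening: 0.457
finger_force: 92.0
```

```bash
python3 go.py
```

```text
t 28.6 uvz 590.5 204.8 153.6 yaw -3.66 tilt [0.0046 0.0158] F [ 3.8 24.1  4.1] T [ 2.9  -0.1   0.08] open 0.457 ff 92.0
```

Emit:
step_arm([
  {"gripper":1,"x":-0.5,"y":0,"z":0,"spin":0},
  {"gripper":1,"x":0,"y":0,"z":0,"spin":0},
  {"gripper":1,"x":0,"y":0,"z":0,"spin":0},
  {"gripper":1,"x":0,"y":0,"z":0,"spin":0},
  {"gripper":1,"x":0,"y":0,"z":0,"spin":0},
  {"gripper":1,"x":0,"y":0,"z":0,"spin":0},
  {"gripper":1,"x":0,"y":0,"z":0,"spin":0},
  {"gripper":1,"x":0,"y":0,"z":0,"spin":0},
  {"gripper":1,"x":0,"y":0,"z":0,"spin":0},
  {"gripper":1,"x":0,"y":0,"z":0,"spin":0},
])

```text
time: 29.6
eef_pos: [0.6025, 0.1663, 0.1536]
tcp_rot: [0.729, 0.684, 0.007, -0.004]
contact_force: [3.7, 26.6, 3.6]
opening: 0.455
finger_force: 92.0
```

Emit:
step_arm([
  {"gripper":1,"x":0,"y":0,"z":0,"spin":0},
  {"gripper":1,"x":0,"y":0,"z":0,"spin":0},
  {"gripper":1,"x":0,"y":0,"z":0,"spin":0},
  {"gripper":1,"x":0,"y":0,"z":0,"spin":0},
  {"gripper":1,"x":0,"y":0,"z":0,"spin":0},
  {"gripper":1,"x":0,"y":0,"z":0,"spin":0},
  {"gripper":1,"x":0,"y":0,"z":0,"spin":0},
  {"gripper":1,"x":0,"y":0,"z":0,"spin":0},
  {"gripper":1,"x":0,"y":0,"z":0,"spin":0},
  {"gripper":1,"x":0,"y":0,"z":0,"spin":0},
])

```text
time: 30.6
eef_pos: [0.6025, 0.1662, 0.1536]
tcp_rot: [0.729, 0.684, 0.007, -0.004]
contact_force: [3.8, 26.5, 2.4]
opening: 0.456
finger_force: 92.0
```

```bash
python3 go.py; python3 rows.py f
```

```text
t 30.6 uvz 590.5 204.8 153.6 yaw -3.66 tilt [0.0049 0.0167] F [ 3.8 26.5  2.4] T [ 3.07 -0.03  0.12] open 0.456 ff 92.0
top 116 [294. 182.] mid [587.8  26.5] size [36.1 23.5] z 0.1752
top 113 [282. 185.] mid [588.3  62. ] size [36.1 23.1] z 0.175
top 103 [270. 187.] mid [587.9  97.2] size [35.5 21.4] z 0.1752
side 144 [267. 194.] mid [588.1  28.8] size [36.5 23.1] z 0.1757
side 154 [276. 203.] mid [588.5  64.4] size [37.5 23.5] z 0.1761
side 148 [284. 213.] mid [589.3 100.5] size [36.2 23.1] z 0.1755
side 106 [290. 225.] mid [595.7 135.7] size [27.5 22.9] z 0.1754
side 101 [314. 244.] mid [588.3 209.4] size [45.8 14.4] z 0.1761
```

Emit:
step_arm([
  {"gripper":1,"x":1,"y":0,"z":0,"spin":0},
  {"gripper":1,"x":1,"y":0,"z":0,"spin":0},
  {"gripper":1,"x":1,"y":0,"z":0,"spin":0},
  {"gripper":1,"x":1,"y":0,"z":0,"spin":0},
  {"gripper":1,"x":1,"y":0,"z":0,"spin":0},
  {"gripper":1,"x":1,"y":0,"z":0,"spin":0},
  {"gripper":1,"x":0.5,"y":0,"z":0,"spin":0},
  {"gripper":1,"x":0,"y":0,"z":0,"spin":0},
  {"gripper":1,"x":0,"y":0,"z":0,"spin":0},
  {"gripper":1,"x":0,"y":0,"z":0,"spin":0},
])

```text
time: 31.7
eef_pos: [0.6025, 0.1663, 0.1536]
tcp_rot: [0.729, 0.684, 0.002, -0.001]
contact_force: [-1.6, 6.0, 7.4]
opening: 0.449
finger_force: 92.6
```

```bash
python3 go.py
```

```text
t 31.7 uvz 590.5 204.8 153.6 yaw -3.66 tilt [0.0019 0.0048] F [-1.6  6.   7.4] T [0.97 0.07 0.08] open 0.449 ff 92.6
```

Emit:
step_arm([
  {"gripper":1,"x":0.5,"y":0,"z":0,"spin":0},
  {"gripper":1,"x":0.5,"y":0,"z":0,"spin":0},
  {"gripper":0,"x":0,"y":0,"z":0,"spin":0},
  {"gripper":-1,"x":0,"y":0,"z":0,"spin":0},
  {"gripper":-1,"x":0,"y":0,"z":0,"spin":0},
  {"gripper":-1,"x":0,"y":0,"z":0,"spin":0},
  {"gripper":-1,"x":0,"y":0,"z":-10,"spin":0},
  {"gripper":-1,"x":0,"y":0,"z":-30,"spin":0},
  {"gripper":-1,"x":0,"y":0,"z":-40,"spin":0},
  {"gripper":-1,"x":0,"y":0,"z":-20,"spin":0},
])

```text
time: 32.7
eef_pos: [0.6039, 0.1648, 0.2567]
tcp_rot: [0.73, 0.684, 0.002, 0.002]
contact_force: [-0.1, 0.6, -0.6]
opening: 1.004
finger_force: 0.0
```

Emit:
step_arm([
  {"gripper":-1,"x":20,"y":-30,"z":0,"spin":0},
  {"gripper":-1,"x":20,"y":-30,"z":0,"spin":0},
  {"gripper":-1,"x":20,"y":-30,"z":0,"spin":0},
  {"gripper":-1,"x":20,"y":-15,"z":0,"spin":0},
  {"gripper":-1,"x":20,"y":0,"z":0,"spin":0},
  {"gripper":-1,"x":20,"y":0,"z":0,"spin":0},
  {"gripper":-1,"x":20,"y":0,"z":0,"spin":0},
  {"gripper":-1,"x":0,"y":0,"z":0,"spin":0},
  {"gripper":-1,"x":0,"y":0,"z":0,"spin":0},
  {"gripper":-1,"x":0,"y":0,"z":0,"spin":0},
])

```text
time: 33.7
eef_pos: [0.5067, 0.3106, 0.2519]
tcp_rot: [0.73, 0.684, -0.0, 0.0]
contact_force: [-0.1, -0.3, 0.8]
opening: 1.002
finger_force: 0.0
```

```bash
python3 go.py; python3 rows.py g
python3 - <<'E'
import cv2
a=cv2.imread("pics/side_g.png")[150:310,215:365];b=cv2.imread("pics/top_g.png")[150:270,190:330]
a=cv2.resize(a,(400,427));b=cv2.copyMakeBorder(cv2.resize(b,(400,343)),0,84,0,0,cv2.BORDER_CONSTANT)
cv2.imwrite("pics/end.png",cv2.hconcat([b,a]))
E
```

```text
t 33.7 uvz 485.6 342.6 251.9 yaw -3.72 tilt [ 0.0001 -0.0003] F [-0.1 -0.3  0.8] T [-0.02  0.02  0.01] open 1.002 ff 0.0
top 113 [294. 182.] mid [587.4  26.3] size [36.1 23.2] z 0.1754
top 114 [282. 185.] mid [587.8  62. ] size [37.5 23.6] z 0.1751
top 116 [269. 187.] mid [587.9  98.2] size [36.9 23.9] z 0.1745
top 117 [257. 189.] mid [589.8 134. ] size [35.9 23.5] z 0.1746
top 120 [245. 192.] mid [590.3 169.8] size [38.  23.8] z 0.1754
top 118 [233. 195.] mid [589.2 202.9] size [37.4 23.9] z 0.175
side 142 [267. 193.] mid [588.7  28.2] size [36.1 23.2] z 0.1757
side 150 [275. 203.] mid [588.3  64.2] size [37.2 23.3] z 0.1756
side 151 [284. 213.] mid [589.  100.5] size [36.5 23.2] z 0.1752
side 158 [292. 224.] mid [591.1 136.3] size [37.4 23.2] z 0.1757
side 159 [301. 234.] mid [590.7 171.9] size [36.7 23.5] z 0.1756
side 170 [310. 244.] mid [589.5 204.9] size [36.4 24.1] z 0.1754
```

View pics/end.png

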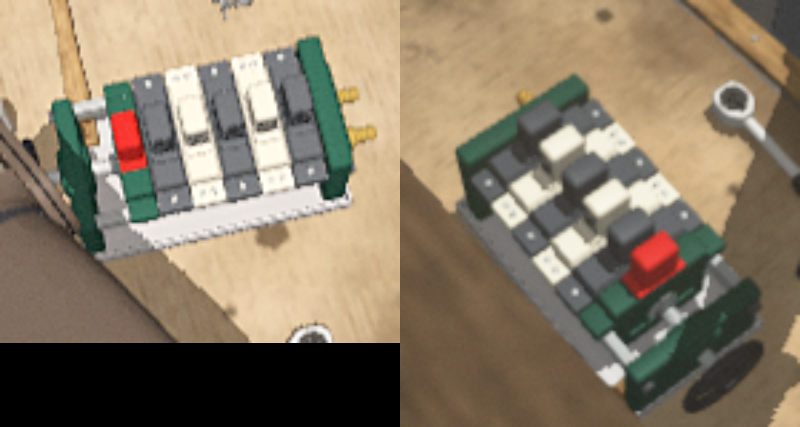

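The row now alternates grey, cream, grey, cream, grey (left half, x of about 155 to 295) and is packed tight at a 36 mm pitch. All grips are level and the arm is clear, so I'm handing in.

```bash
python3 -c "
from plant import *
print(sign_off())"
```

```text
the job is handed in; nothing more can be done
None
```

The spare frame now hangs between plate_first and plate_middle, the pack was pressed closed with a steady 26.5 N (wrist reading) for over a second and let go, and the job was handed in at 34 s (no verdict was returned).

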